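# Open the tight red-lidded jar in the jar stand

## Task

Open the jar with the red lid: first stand it, lid still tight, fully home in the empty square well of the wooden jar stand, which braces it against turning. Then twist its tight lid anticlockwise only until the thread lets go, not round and round, and finish while still holding the lid in the gripper, level and just above the open mouth of the jar, which stays fully home in its well. Leave everything else on the counter and in the stand alone.

Things in the scene. Friction and masses are not known exactly. Their poses are not given: they have to be found in the camera images.
- jar: Amber glass jar: 56 x 56 mm square body, flat sides to 72 mm, round shoulder (26 to 18 mm radius) to 78 mm, threaded neck; 98 mm high with lid, 0.3 kg +-25%. Loose on the counter at one of three places; standing free it spins with its lid. Origin: centre of underside, z up, x and y square to the sides. Grip the body across two sides about 56 mm up.
- lid: Red ribbed round twist-off lid, 52 mm across, 18 mm high, 40 g. Origin: centre of lower edge, z up; tight, it is 80 mm above the jar's underside, axes parallel to the jar's. Three lugs run under thread ridges, a springy seal presses up with 36 N: up to 0.6 N m to turn, grip firmly (25 N or more). Grip the rim at any yaw, fingertips at most 4 mm below the lower edge to clear the shoulder.
- lid_dot (a point): White dot on top of the red lid, 19 mm from its axis along the lid's x; over the jar's x axis when tight, moving to the jar's y as it unscrews (anticlockwise from above, rising 2.6 mm per rad). Free to lift off after about 0.95 rad (pulled earlier, the whole jar lifts); beyond 1.8 rad the lugs meet the next ridges. One turn of 1.3 to 1.5 rad opens it.
- mouth (a point): Centre of the jar's mouth at the top of its rubber seal, 94 mm above the jar's underside; it moves with the jar. The tight lid's lower edge is 14 mm below it.
- stand: Jar stand: pale wooden block screwed to the counter, 88 x 330 x 38 mm high, with three 60 x 60 mm square wells in a row, 105 mm apart, 28 mm deep (floors 10 mm above the counter), mouths chamfered 3 mm. Origin: centre of the underside; the row runs along its y axis, and the wells are square to its x and y axes. The well at its +y end (nearest the red-lidded jar) is empty.
- well (a point): Centre of the floor of the empty well, 10 mm above the counter, 105 mm from the stand's centre along its +y axis. The 56 mm jar goes in with 2 mm play on each side, any of four ways round.
- green_jar: Bystander: clear glass jar of the same form and size with a green lid, standing in the middle well of the stand. Origin: centre of its underside.
- black_jar: Bystander: clear glass jar of the same form and size with a black lid, standing in the -y end well of the stand. Origin: centre of its underside.
- mill: Bystander: round pepper mill, 52 mm in diameter, 140 mm high, brown glass with an orange band and a black top. Origin: centre of its underside.
- shaker: Bystander: waisted glass salt shaker with a black cap, 48 mm in diameter, 100 mm high. Origin: centre of its underside.
- bowl: Bystander: white bowl, 116 mm across, 50 mm high. Origin: centre of its underside.
- matchbox: Bystander: blue matchbox, 36 x 53 x 14 mm, lying flat. Origin: centre of its underside.
There are look-alikes about, which are no part of the job. Leave any pink or yellow look-alike of the jar alone. There is more than one size of the lid; the one meant has the size given above.

How it is judged:
By the outcome, as a careful person would: the job done as asked, in the order asked, and still so for the second after the job is handed in, while the arm keeps its last pose, push and grip.
It also fails if it takes over 51 s, if anything falls off the work surface, if the arm or the gripper's body presses on something with over 40 N, if the wrist force passes 120 N, or if a joint passes its speed limit or range.

## Robot

A 6-joint arm with a two-finger parallel gripper is mounted at the origin on the work surface. World frame = base frame: x ahead of the robot, y to its left, z up, the work surface at z = 0. Lengths are in m, angles in degrees, forces in N, time in s.
With the tool pointing down it reaches from about 0.25 to 0.725 m from the base axis. Payload 9.7 kg.
Tool frame: the origin (TCP) lies midway between the tips of the shut fingers; the grasp point (between the pads) lies 19 mm behind it (bot.hold_point_z is the distance from the TCP to the grasp point, in m); z points along the fingers, y is the line along which they close (so a half turn about z gives the same grasp; the last joint's range is limited). The gripper opens to 85 mm and grips with 20 to 120 N. Pads are 22 mm wide; open, the fingers measure 114 mm over their backs; the gripper's body (76 mm by 85 mm) begins 54 mm behind the grasp point. The pads swing forward as they close: fully open they stand 13 mm farther back than shut.
Start: joints at [-77.12, 4.979, 10.078, 95.1, 0, 90], TCP at [0.123, -0.536, 0.231] pointing down, gripper open.
Joint ranges: [-179.16, 179.16], [-48.56, 103.87], [-65.8, 70.77], [-126.05, 130.52], [-82.76, 87.17], [-180, 180]. Speed limits (degrees/s): [127.2, 127.2, 147.25, 180, 180, 180].

## Interface

Orientations are given as [roll, pitch, yaw] about the fixed x, y, z axes, in that order (R = Rz(yaw) Ry(pitch) Rx(roll)).
In Python, from workcell import bot gives the robot as it stands.
- The arm moves only by the tool play_rows, never from a script. Its argument "steps" is a list that holds one entry, the list of rows, each a list of 4 numbers: the shift along the tool's x, y, z in m, then the turn about the tool's z in rad. In form: [[[tx, ty, tz, yaw], ...]]. A call has exactly 5 rows; each row shifts and turns the commanded pose from where the row before left it, along the tool's axes as they then stand; what a row does not reach is not made up. A row lasts 1/12 s, in which the tool goes at most 41.7 mm and 7.16 degrees, less where a joint would pass 70% of its speed; a pose out of reach is approached as far as the arm can. A call is refused whole if a number of a shift passes 0.0417 or a number of a turn 0.125, either way. A call with a gripper value outside its range is refused whole. "gripper" is the finger opening in m, from 0 to 0.0854, set as the call begins (left out, the last holds). The fingers move at their own pace and stop on an object; "squeeze" is the grip in N (left out, the last holds). Time passes only in rows, so rows that do not move let the fingers close, or fill a call up. It gives the time, the measured TCP pose, the force, the opening and the grip force at its end, in the units of the state.
- bot.get_obs(): the state, without advancing time (a new reading comes with each control period).
- bot.camera(name): name is "side" or "top" or "wrist"; returns a dict with "img" (384x512x3 uint8, blue, green, red), "vfov" (degrees; the focal length in pixels is half the picture's height over the tangent of half this angle, whatever the lens; pixels are square), "cx", "cy" (the principal point, pixels), "xyz" and "attitude" of the camera in the world. Camera axes: x right, y down, z forward; pixel columns grow to the right and rows downward; lengths in m; the calibration is good to about 2 mm. A picture is of the moment at which its call begins. There is no depth.
- bot.job_done(): hands the job in; it is judged then, once.
The state is a dict: "time": time; "q": joint angles; "qd": joint speeds; "joint_efforts": joint torques, N m; "ee_pos": TCP position; "tcp_rot": TCP orientation; "wrist_force": force on the tool from outside, world axes, zero at the start; "torque": the same for the moment, N m; "opening": finger opening in m; "grasp_force": force on a finger pad.
Only numpy, scipy, OpenCV 4.12 (cv2) and the standard library are available. Lean on these libraries where they do the work, as an engineer would, in place of code of your own. Each camera call takes 0.05 s, during which the arm holds its last target. There are 200 camera calls.

## Working session

There is one attempt and no reset: what is moved stays moved. The work goes in short steps, Python scripts to look and compute and a tool call to move; the robot and the scene stay as the last step left them, time stands still between calls to the robot, and variables do not carry over. Pictures are saved under pics/ and viewed, at most 10 in all, crops included, and the job is handed in when it is done.

Besides the shell and the picture viewer there is one more tool, called after "Call:" as name(argument=value, ...), one argument or row to a line, values as JSON. play_rows: Moves the arm, as the interface text tells. Its arguments: {"type":"object","properties":{"steps":{"type":"array","items":{"type":"array","items":{"type":"array","items":{"type":"number"}}}},"gripper":{"type":"number"},"squeeze":{"type":"number"}},"required":["steps"]}

```bash
mkdir -p pics
cat > h.py <<'E'
import numpy as np, cv2
from scipy.spatial.transform import Rotation as R
from workcell import bot
def cam(n):
    c=bot.camera(n); c['f']=c['img'].shape[0]/2/np.tan(np.radians(c['vfov'])/2)
    c['R']=R.from_euler('xyz',c['attitude'],degrees=True).as_matrix(); return c
def ray(c,u,v,z):
    d=c['R']@np.array([(u-c['cx'])/c['f'],(v-c['cy'])/c['f'],1]); o=np.array(c['xyz'])
    return o+d*(z-o[2])/d[2]
def proj(c,p):
    q=c['R'].T@(np.array(p)-c['xyz']); return c['cx']+c['f']*q[0]/q[2], c['cy']+c['f']*q[1]/q[2]
E
python3 - <<'E'
from h import *
o=bot.get_obs(); print(o['ee_pos'],o['tcp_rot'],o['time'],bot.hold_point_z,o['opening'])
for n in ('top','side'):
    c=cam(n); cv2.imwrite(f'pics/{n}0.png',c['img']); print(n,c['vfov'],c['cx'],c['cy'],c['xyz'],c['attitude'])
    import pickle; pickle.dump(c,open(n+'.pkl','wb'))
E
```

```text
[ 0.1225656  -0.53592034  0.23059164] [-1.79924308e+02 -2.07743359e-03  1.28818097e+01] 0.0 0.0187 0.08563687692094106
top 48.33334785657448 260.4656405596591 190.3861984892647 [0.36476176 0.04102044 1.2029832 ] [-172.10981065    0.64180765  -88.87414897]
side 53.05673769860186 258.81248976778335 191.07811525172488 [0.28533712 0.71417535 0.6871368 ] [-130.66877516   -0.74567126 -157.85592319]
```

View pics/top0.png

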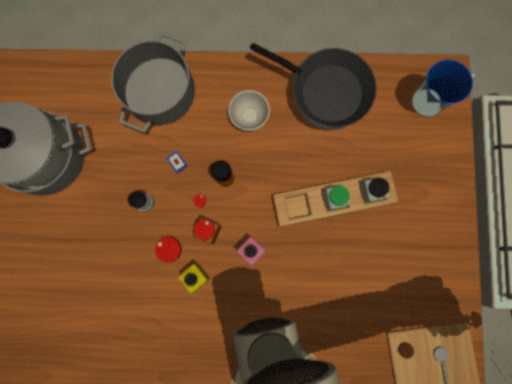

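View pics/side0.png

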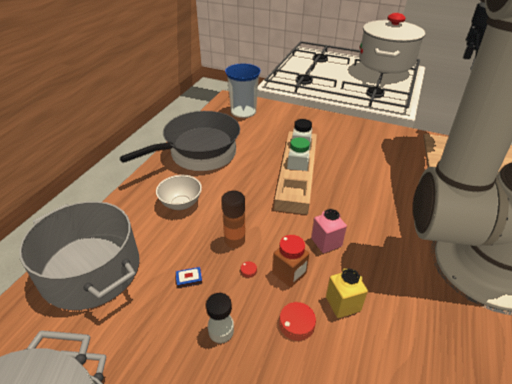

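The top view shows the red-lidded amber jar at about (206,229), with the empty well at (298,206), a large loose lid at (168,249), a small one at (200,200), pink at (250,249) and yellow at (193,278). The side view shows the jar at (291,258).

Run:
```python
from h import *; import pickle
c=pickle.load(open('top.pkl','rb')); s=pickle.load(open('side.pkl','rb'))
def red(c,z,lab):
    h=cv2.cvtColor(c['img'],cv2.COLOR_BGR2HSV)
    m=(((h[...,0]<4)|(h[...,0]>174))&(h[...,1]>190)&(h[...,2]>110)).astype(np.uint8)
    n,l,st,ce=cv2.connectedComponentsWithStats(m)
    for i in range(1,n):
        if st[i,4]>40: print(lab,st[i],ce[i].round(1),ray(c,*(ce[i]),z).round(4))
red(c,.098,'top'); red(s,.098,'side')
# stand
h=cv2.cvtColor(c['img'],cv2.COLOR_BGR2HSV)
print(h[213,284],h[195,388],h[230,230], h[216,310])
a=cv2.resize(c['img'][160:300,130:420],None,fx=2.7,fy=2.7,interpolation=cv2.INTER_CUBIC)
b=cv2.resize(s['img'][120:320,210:350],None,fx=1.0,fy=1.0)
b=cv2.resize(s['img'][225:295,250:350],None,fx=2.7,fy=2.7,interpolation=cv2.INTER_CUBIC)
o=np.zeros((a.shape[0]+b.shape[0],a.shape[1],3),np.uint8); o[:a.shape[0]]=a; o[a.shape[0]:,:b.shape[1]]=b
print(o.shape); cv2.imwrite('pics/c1.png',o)
```

```text
top [194 195  11  12  87] [199.2 200.6] [0.4879 0.2153 0.098 ]
top [195 220  19  19 261] [203.7 229.8] [0.4125 0.2007 0.098 ]
top [156 237  24  25 438] [168.1 249.3] [0.3608 0.2904 0.098 ]
side [389  13  16   8  88] [396.8  16.8] [ 0.4044 -1.4467  0.098 ]
side [280 235  25  24 396] [292.4 245.5] [0.4106 0.2059 0.098 ]
side [241 262  15  13 128] [248.5 267.9] [0.4701 0.292  0.098 ]
side [281 303  35  27 492] [299.9 314.3] [0.3497 0.3489 0.098 ]
[ 17 140 175] [ 19  88 162] [ 14 179 141] [ 17 134 167]
(567, 783, 3)
```

View pics/c1.png

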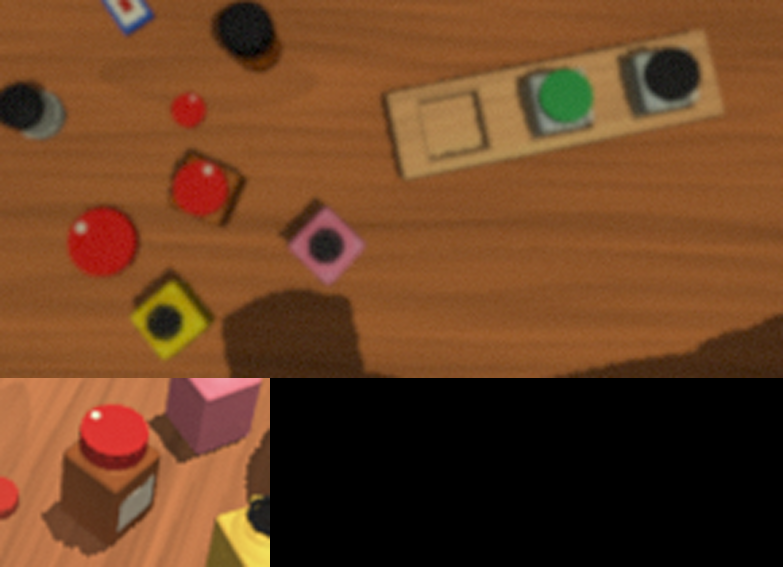

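The crop shows the white dot at crop (208,170), which is top pixel (207,223). The empty well is at crop (453,125), and the stand is tilted about 11°.

Run:
```python
from h import *; import pickle
c=pickle.load(open('top.pkl','rb'))
P=lambda x,y,z: ray(c,130+x/2.7,160+y/2.7,z)[:2]
cor=[P(384,95,.038),P(705,29,.038),P(723,112,.038),P(404,179,.038)]
cor=np.array(cor); print(cor.round(4)); ctr=cor.mean(0)
yv=(cor[0]+cor[3]-cor[1]-cor[2]); print('len',np.linalg.norm(yv)/2); yv/=np.linalg.norm(yv)
syaw=np.degrees(np.arctan2(-yv[0],yv[1])); well=ctr+.105*yv; print('stand',ctr,syaw,'well',well)
print('well direct',np.mean([P(418,101,.038),P(480,91,.038),P(488,148,.038),P(428,160,.038)],0))
lid=ray(c,203.9,229.8,.098)[:2]; dot=P(208,170,.098); d=dot-lid
print('lid',lid,'dot',dot,np.linalg.norm(d),np.degrees(np.arctan2(d[1],d[0])))
e=P(243,177,.072)-P(190,150,.072); print('edge',np.linalg.norm(e),np.degrees(np.arctan2(e[1],e[0])))
print('pink',P(325,245,.09),'yel',P(165,320,.09),'mill',P(245,30,.14),'small',P(188,109,.015))
o=bot.get_obs(); y=np.radians(o['tcp_rot'][2]); g=np.array([lid[0],lid[1]])-o['ee_pos'][:2]
print('tool xy to lid',g@[np.cos(y),np.sin(y)],g@[np.sin(y),-np.cos(y)])
```

```text
[[ 0.5132  0.0247]
 [ 0.5871 -0.3018]
 [ 0.5022 -0.3181]
 [ 0.4284  0.0033]]
len 0.3322402952383995
stand [ 0.50773519 -0.1479746 ] 12.834856426907843 well [ 0.48441031 -0.04559809]
well direct [ 0.48402055 -0.0460507 ]
lid [0.41242672 0.2002136 ] dot [0.43018117 0.19276351] 0.01925420441164104 -22.763789938494476
edge 0.05875839087921835 -115.67861471520807
pink [0.36131302 0.07943971] yel [0.28799323 0.22942431] mill [0.55916417 0.15714553] small [0.49783359 0.22724352]
tool xy to lid 0.44665457357048355 -0.6530686023692184
```

Call:
play_rows(
  steps=[
    [[0.009,-0.013,0,0],[0.018,-0.026,0,0],[0.018,-0.026,0,0],[0.018,-0.026,0,0],[0.018,-0.026,0,0]],
  ],
  gripper=0.0854,
)

```text
time: 0.52
ee_pos: [0.1756, -0.4026, 0.2307]
tcp_rot: [-180.0, 0.0, 12.9]
wrist_force: [1.6, -0.9, 0.0]
opening: 0.0853
grasp_force: 0.0
```

Call:
play_rows(
  steps=[
    [[0.018,-0.026,0,0],[0.018,-0.026,0,0],[0.018,-0.026,0,0],[0.018,-0.026,0,0],[0.018,-0.026,0,0]],
  ],
)

```text
time: 0.93
ee_pos: [0.2343, -0.2558, 0.231]
tcp_rot: [-180.0, -0.0, 12.8]
wrist_force: [0.4, -0.5, 0.7]
opening: 0.0852
grasp_force: 0.0
```

Call:
play_rows(
  steps=[
    [[0.018,-0.026,0,0],[0.018,-0.026,0,0],[0.018,-0.026,0,0],[0.018,-0.026,0,0],[0.018,-0.026,0,0]],
  ],
)

```text
time: 1.35
ee_pos: [0.293, -0.109, 0.2312]
tcp_rot: [180.0, -0.0, 12.9]
wrist_force: [1.3, 0.2, -0.7]
opening: 0.0855
grasp_force: 0.0
```

Call:
play_rows(
  steps=[
    [[0.018,-0.026,0,0],[0.018,-0.026,0,0],[0.018,-0.026,0,0],[0.018,-0.026,0,0],[0.018,-0.026,0,0]],
  ],
)

```text
time: 1.77
ee_pos: [0.3518, 0.0381, 0.2312]
tcp_rot: [180.0, -0.0, 12.9]
wrist_force: [1.4, -1.6, 0.3]
opening: 0.0855
grasp_force: 0.0
```

Call:
play_rows(
  steps=[
    [[0.018,-0.026,0,0],[0.018,-0.026,0,0],[0.018,-0.026,0,0],[0.018,-0.026,0,0],[0.009,-0.013,0,0]],
  ],
)

```text
time: 2.18
ee_pos: [0.4151, 0.1281, 0.2314]
tcp_rot: [-178.1, 0.1, 15.9]
wrist_force: [-0.1, -0.4, -0.2]
opening: 0.0853
grasp_force: 0.0
```

Call:
play_rows(
  steps=[
    [[0,0,0,-0.1],[0,0,0,-0.12],[0,0,0,-0.12],[0,0,0,-0.12],[0,0,0,-0.12]],
  ],
)

```text
time: 2.6
ee_pos: [0.4139, 0.1262, 0.2321]
tcp_rot: [-178.4, -1.0, 49.3]
wrist_force: [0.1, 0.3, -0.4]
opening: 0.0852
grasp_force: 0.0
```

Call:
play_rows(
  steps=[
    [[0,0,0,-0.12],[0,0,0,-0.12],[0,0,0,-0.107],[0,0,0,0],[0,0,0,0]],
  ],
)

```text
time: 3.02
ee_pos: [0.414, 0.1263, 0.2321]
tcp_rot: [-178.8, -1.5, 68.7]
wrist_force: [0.2, -0.2, -0.7]
opening: 0.0855
grasp_force: 0.0
```

Run:
```python
from h import *
c=cam('wrist'); o=bot.get_obs(); import pickle; pickle.dump((c,o),open('w1.pkl','wb'))
print(o['time'],o['ee_pos'],o['tcp_rot'],o['q'],c['xyz'],c['attitude'])
cv2.imwrite('pics/w1.png',c['img'])
```

```text
3.0667 [0.41409963 0.1263413  0.23214756] [-178.84814218   -1.48605609   68.66285922] [ 15.72945841 -10.89495903  -5.04765616  95.87093345   1.87996899
 127.05127251] [0.44282407 0.19526558 0.37608117] [163.43887594   1.10154007 -21.37836039]
```

View pics/w1.png

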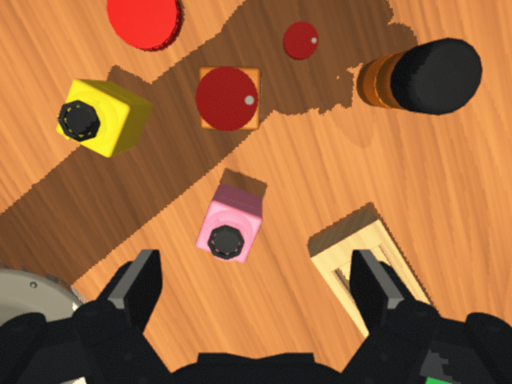

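The wrist view shows the jar, its lid centred at (227,99), with its sides square to the image. The dot is to the right at (249,100), pink is at (228,235) and yellow at (100,118). The pose clipped slightly on the way (about 2° of tilt), so I'll test with a small move.

Call:
play_rows(
  steps=[
    [[0.008,-0.003,0,0],[0.008,-0.003,0,0],[0.008,-0.003,0,0],[0.008,-0.003,0,0],[0.008,-0.003,0,0]],
  ],
)

```text
time: 3.48
ee_pos: [0.4146, 0.1705, 0.2335]
tcp_rot: [-178.9, -1.5, 68.9]
wrist_force: [0.5, -0.1, 0.5]
opening: 0.0856
grasp_force: 0.0
```

Run:
```python
from h import *; import pickle
o=bot.get_obs(); print(o['ee_pos'],o['tcp_rot'],o['q'],o['qd'],o['joint_efforts'])
c,o=pickle.load(open('w1.pkl','rb'))
print(o['joint_efforts'])
l=ray(c,227.5,99,.098); d=ray(c,249,100,.098)-l
print(l,np.linalg.norm(d),np.degrees(np.arctan2(d[1],d[0])))
print('square side', ray(c,200,67,.072), ray(c,260,68,.072), ray(c,260,130,.072),ray(c,201,130,.072))
```

```text
[0.41455852 0.17048297 0.23351675] [-178.85485907   -1.49883213   68.91080597] [ 21.15962171  -8.99099582  -3.26026012  95.57083718   1.87935839
 132.23645885] [12.24038407  4.86098345  4.60506699 -0.71616539 -0.01747878 12.13381694] [-1.80721052e+00 -3.73459589e+01  4.59657025e+01  3.43793537e-02
  1.10692119e-01 -3.33138099e-01]
[-2.07903312e-02 -3.43836665e+01  4.63592434e+01  1.56315317e-02
  1.03923229e-01 -1.87900225e-01]
[0.41429008 0.2002232  0.098     ] 0.01775377142915489 -23.922212850307343
square side [0.39957096 0.23453955 0.072     ] [0.44837861 0.2144744  0.072     ] [0.42894605 0.1642413  0.072     ] [0.37794985 0.18407815 0.072     ]
```

The clip was joint 6 reaching +180°. That left a 1.9° tilt (q5=1.88), which yaw moves cannot remove. I'll mirror it at the -180° limit, then use the opposite half-turn grasp.

Call:
play_rows(
  steps=[
    [[0,0,0,-0.125],[0,0,0,-0.125],[0,0,0,-0.125],[0,0,0,-0.125],[0,0,0,-0.125]],
  ],
)

```text
time: 3.9
ee_pos: [0.4146, 0.1701, 0.2335]
tcp_rot: [-180.0, -1.9, 105.1]
wrist_force: [-0.3, -0.2, 0.1]
opening: 0.0853
grasp_force: 0.0
```

Call:
play_rows(
  steps=[
    [[0,0,0,-0.125],[0,0,0,-0.125],[0,0,0,-0.125],[0,0,0,-0.125],[0,0,0,-0.125]],
  ],
)

```text
time: 4.32
ee_pos: [0.4146, 0.17, 0.2335]
tcp_rot: [178.9, -1.6, 140.9]
wrist_force: [1.0, 0.2, 0.4]
opening: 0.0856
grasp_force: 0.0
```

Call:
play_rows(
  steps=[
    [[0,0,0,-0.125],[0,0,0,-0.125],[0,0,0,-0.125],[0,0,0,-0.125],[0,0,0,-0.125]],
  ],
)

```text
time: 4.73
ee_pos: [0.4146, 0.1701, 0.2335]
tcp_rot: [178.2, -0.6, 176.7]
wrist_force: [0.4, -0.2, -0.0]
opening: 0.0851
grasp_force: 0.0
```

Call:
play_rows(
  steps=[
    [[0,0,0,-0.125],[0,0,0,-0.125],[0,0,0,-0.125],[0,0,0,-0.125],[0,0,0,-0.125]],
  ],
)

```text
time: 5.15
ee_pos: [0.4146, 0.1701, 0.2335]
tcp_rot: [178.2, 0.5, -147.5]
wrist_force: [-0.8, -0.5, 0.2]
opening: 0.0854
grasp_force: 0.0
```

Call:
play_rows(
  steps=[
    [[0,0,0,-0.125],[0,0,0,-0.125],[0,0,0,-0.125],[0,0,0,-0.125],[0,0,0,-0.125]],
  ],
)

```text
time: 5.57
ee_pos: [0.4146, 0.1701, 0.2335]
tcp_rot: [178.8, 1.5, -111.7]
wrist_force: [0.1, 0.5, 0.2]
opening: 0.0859
grasp_force: 0.0
```

Call:
play_rows(
  steps=[
    [[0,0,0,-0.125],[0,0,0,-0.125],[0,0,0,-0.125],[0,0,0,-0.125],[0,0,0,-0.125]],
  ],
)

```text
time: 5.98
ee_pos: [0.4146, 0.1701, 0.2335]
tcp_rot: [179.9, 1.9, -75.9]
wrist_force: [0.3, 0.1, -0.8]
opening: 0.0854
grasp_force: 0.0
```

Call:
play_rows(
  steps=[
    [[0,0,0,-0.125],[0,0,0,-0.125],[0,0,0,-0.125],[0,0,0,-0.125],[0,0,0,-0.125]],
  ],
)

```text
time: 6.4
ee_pos: [0.4146, 0.1701, 0.2335]
tcp_rot: [-179.0, 1.6, -40.0]
wrist_force: [0.4, -0.5, 0.3]
opening: 0.0851
grasp_force: 0.0
```

Call:
play_rows(
  steps=[
    [[0,0,0,-0.125],[0,0,0,-0.125],[0,0,0,-0.125],[0,0,0,-0.125],[0,0,0,-0.125]],
  ],
)

```text
time: 6.82
ee_pos: [0.4145, 0.17, 0.2335]
tcp_rot: [-178.2, 0.7, -4.2]
wrist_force: [0.1, 0.6, 0.6]
opening: 0.0854
grasp_force: 0.0
```

Call:
play_rows(
  steps=[
    [[0,0,0,-0.12],[0,0,0,-0.12],[0,0,0,-0.12],[0,0,0,0],[0,0,0,0]],
  ],
)

```text
time: 7.23
ee_pos: [0.4146, 0.1698, 0.2335]
tcp_rot: [-178.1, 0.0, 15.8]
wrist_force: [-0.2, -0.8, 0.5]
opening: 0.0857
grasp_force: 0.0
```

```bash
cat > s.py <<'E'
from h import *
o=bot.get_obs(); print(o['time'],o['ee_pos'].round(4),o['tcp_rot'].round(2),o['q'].round(2))
r=R.from_euler('xyz',o['tcp_rot'],degrees=True).as_matrix(); print('toolz',r[:,2].round(4)); print('tilt toward az',np.degrees(np.arctan2(r[1,2],r[0,2])),np.degrees(np.hypot(r[0,2],r[1,2])))
E
python3 s.py
```

```text
7.2333 [0.4146 0.1698 0.2335] [-1.7811e+02  2.0000e-02  1.5830e+01] [  21.08   -9.02   -3.28   95.58    1.88 -174.75]
toolz [-0.0093  0.0316 -0.9995]
tilt toward az 106.3315735112842 1.8850252587113032
```

Call:
play_rows(
  steps=[
    [[0.003,0.028,0,0],[0.003,0.028,0,0],[0.003,0.028,0,0],[0,0,0,0],[0,0,0,0]],
  ],
)

```text
time: 7.65
ee_pos: [0.4398, 0.1156, 0.2308]
tcp_rot: [-179.2, 0.0, 14.0]
wrist_force: [0.5, 0.7, -0.6]
opening: 0.0853
grasp_force: 0.0
```

```bash
python3 s.py
```

```text
7.65 [0.4398 0.1156 0.2308] [-1.7919e+02  3.0000e-02  1.4000e+01] [  14.23   -7.97   -2.65   95.35    0.81 -179.77]
toolz [-0.004   0.0135 -0.9999]
tilt toward az 106.40996041336426 0.8064953953694767
```

Call:
play_rows(
  steps=[
    [[0.003,0.025,0,0],[0,0.006,0,0],[0,0,0,0],[0,0,0,0],[0,0,0,0]],
  ],
)

```text
time: 8.07
ee_pos: [0.4461, 0.1031, 0.2306]
tcp_rot: [-179.9, 0.0, 12.9]
wrist_force: [-0.3, 0.1, 0.1]
opening: 0.0856
grasp_force: 0.0
```

```bash
python3 s.py
```

```text
8.0667 [0.4461 0.1031 0.2306] [-1.7994e+02  2.0000e-02  1.2910e+01] [ 1.2980e+01 -7.5700e+00 -2.3100e+00  9.5270e+01  6.0000e-02 -1.7993e+02]
toolz [-5.e-04  1.e-03 -1.e+00]
tilt toward az 118.66597676383859 0.06455925232426929
```

Call:
play_rows(
  steps=[
    [[-0.0018,-0.0204,0,0],[-0.0018,-0.0204,0,0],[-0.0018,-0.0204,0,0],[-0.0018,-0.0204,0,0],[-0.0018,-0.0204,0,0]],
  ],
)

```text
time: 8.48
ee_pos: [0.4141, 0.2014, 0.2308]
tcp_rot: [-179.9, 0.0, 12.9]
wrist_force: [0.9, 0.5, -0.5]
opening: 0.0857
grasp_force: 0.0
```

Call:
play_rows(
  steps=[
    [[0,0,0,0.122],[0,0,0,0.122],[0,0,0,0.122],[0,0,0,0.122],[0,0,0,0.122]],
  ],
)

```text
time: 8.9
ee_pos: [0.4144, 0.2006, 0.2307]
tcp_rot: [-180.0, 0.1, -22.4]
wrist_force: [-0.1, -0.5, -0.4]
opening: 0.086
grasp_force: 0.0
```

Call:
play_rows(
  steps=[
    [[0,0,0,0.122],[0,0,0,0.122],[0,0,0,0.122],[0,0,0,0.122],[0,0,0,0.122]],
  ],
)

```text
time: 9.32
ee_pos: [0.4145, 0.2005, 0.2307]
tcp_rot: [-180.0, 0.1, -57.3]
wrist_force: [-0.2, 0.0, 0.1]
opening: 0.0853
grasp_force: 0.0
```

Call:
play_rows(
  steps=[
    [[0,0,0,0.122],[0,0,0,0.122],[0,0,0,0.122],[0,0,0,0.122],[0,0,0,0.122]],
  ],
)

```text
time: 9.73
ee_pos: [0.4145, 0.2006, 0.2308]
tcp_rot: [180.0, 0.1, -92.3]
wrist_force: [-0.0, -0.7, 0.6]
opening: 0.0853
grasp_force: 0.0
```

Call:
play_rows(
  steps=[
    [[0,0,0,0.122],[0,0,0,0.122],[0,0,0,0.122],[0,0,0,0],[0,0,0,0]],
  ],
)

```text
time: 10.15
ee_pos: [0.4145, 0.2005, 0.2307]
tcp_rot: [180.0, 0.0, -112.7]
wrist_force: [0.2, -0.5, -0.0]
opening: 0.0854
grasp_force: 0.0
```

```bash
python3 s.py
python3 - <<'E'
from h import *
c=cam('wrist'); print(c['xyz'],c['attitude'],proj(c,[.4135,.2002,.098]),proj(c,[.4135,.2002,0]))
cv2.imwrite('pics/w2.png',c['img'])
E
```

```text
10.15 [0.4145 0.2005 0.2307] [ 1.7995e+02  4.0000e-02 -1.1269e+02] [ 2.577e+01 -7.230e+00 -2.000e+00  9.523e+01  6.000e-02 -4.154e+01]
toolz [-5.e-04  9.e-04 -1.e+00]
tilt toward az 119.42856044416011 0.05979596623921523
[0.38278355 0.12719199 0.37265984] [1.62062858e+02 9.62402659e-03 1.57222790e+02] (np.float64(255.40999117296386), np.float64(178.03370181297467)) (np.float64(255.42694706546513), np.float64(154.67643874559582))
```

View pics/w2.png

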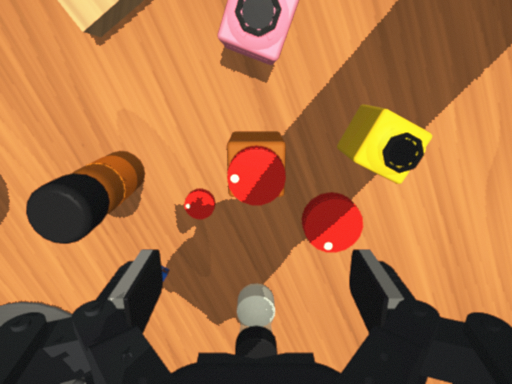

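The lid is at (256,176), within about 2 px of the predicted position, so I'll descend and grip.

Call:
play_rows(
  steps=[
    [[0,0,0.015,0],[0,0,0.025,0],[0,0,0.025,0],[0,0,0.025,0],[0,0,0.025,0]],
  ],
)

```text
time: 10.62
ee_pos: [0.4145, 0.2005, 0.1146]
tcp_rot: [180.0, 0.0, -112.7]
wrist_force: [0.5, -0.4, 1.5]
opening: 0.0855
grasp_force: 0.0
```

Call:
play_rows(
  steps=[
    [[0,0,0.025,0],[0,0,0.025,0],[0,0,0.02,0],[0,0,0.009,0],[0,0,0,0]],
  ],
)

```text
time: 11.03
ee_pos: [0.4133, 0.2, 0.0348]
tcp_rot: [179.8, -0.1, -112.8]
wrist_force: [-0.4, -0.6, 0.2]
opening: 0.0851
grasp_force: 0.0
```

Call:
play_rows(
  steps=[
    [[0,0,0,0],[0,0,0,0],[0,0,0,0],[0,0,0,0],[0,0,0,0]],
  ],
  gripper=0.04,
  squeeze=40,
)

```text
time: 11.45
ee_pos: [0.4154, 0.201, 0.0384]
tcp_rot: [-180.0, 0.2, -112.9]
wrist_force: [-1.4, 0.8, 6.9]
opening: 0.0551
grasp_force: 43.7
```

Call:
play_rows(
  steps=[
    [[0,0,0,0],[0,0,0,0],[0,0,0,0],[0,0,0,0],[0,0,0,0]],
  ],
)

```text
time: 11.87
ee_pos: [0.4154, 0.2011, 0.0384]
tcp_rot: [-180.0, 0.2, -112.9]
wrist_force: [-1.7, 0.4, 6.6]
opening: 0.0552
grasp_force: 43.7
```

Call:
play_rows(
  steps=[
    [[0,0,-0.01,0],[0,0,-0.025,0],[0,0,-0.03,0],[0,0,-0.03,0],[0,0,-0.025,0]],
  ],
)

```text
time: 12.28
ee_pos: [0.4146, 0.2003, 0.1594]
tcp_rot: [-180.0, 0.1, -112.9]
wrist_force: [0.7, 0.2, -3.1]
opening: 0.0556
grasp_force: 43.5
```

Call:
play_rows(
  steps=[
    [[0.01,-0.008,-0.01,0],[0.02,-0.016,0,0],[0.02,-0.016,0,0],[0.02,-0.016,0,0],[0.02,-0.016,0,0]],
  ],
)

```text
time: 12.7
ee_pos: [0.4459, 0.0883, 0.1674]
tcp_rot: [180.0, 0.0, -112.9]
wrist_force: [-0.1, 0.4, -4.5]
opening: 0.0553
grasp_force: 43.6
```

Call:
play_rows(
  steps=[
    [[0.02,-0.016,0,0],[0.02,-0.016,0,0],[0.02,-0.016,0,0],[0.02,-0.016,0,0],[0.02,-0.016,0,0]],
  ],
)

```text
time: 13.12
ee_pos: [0.4806, -0.0351, 0.1671]
tcp_rot: [180.0, 0.0, -112.9]
wrist_force: [0.4, 0.5, -4.5]
opening: 0.0554
grasp_force: 43.6
```

Call:
play_rows(
  steps=[
    [[0.01,-0.007,0,0],[0,0,0,0.05],[0,0,0,0.1],[0,0,0,0.11],[0,0,0,0.11]],
  ],
)

```text
time: 13.53
ee_pos: [0.4829, -0.0457, 0.1669]
tcp_rot: [179.9, 0.0, -134.4]
wrist_force: [-0.9, -0.5, -3.7]
opening: 0.0554
grasp_force: 43.5
```

Call:
play_rows(
  steps=[
    [[0,0,0,0.12],[0,0,0,0.12],[0,0,0,0.12],[0,0,0,0.12],[0,0,0,0.095]],
  ],
)

```text
time: 13.95
ee_pos: [0.4829, -0.0455, 0.1669]
tcp_rot: [179.9, -0.0, -167.4]
wrist_force: [-0.4, -1.0, -4.1]
opening: 0.0555
grasp_force: 43.5
```

Call:
play_rows(
  steps=[
    [[0,0,0,0],[0,0,0,0],[0,0,0,0],[0,0,0,0],[0,0,0,0]],
  ],
)

```text
time: 14.37
ee_pos: [0.4831, -0.0457, 0.1665]
tcp_rot: [179.9, -0.0, -167.0]
wrist_force: [0.1, 0.4, -3.5]
opening: 0.0555
grasp_force: 43.5
```

```bash
python3 s.py
python3 - <<'E'
from h import *; import pickle
s=cam('side'); t=cam('top'); w=cam('wrist'); pickle.dump((s,t,w,bot.get_obs()),open('p2.pkl','wb'))
a=cv2.resize(s['img'][80:270,210:370],(480,570)); 
o=np.zeros((600,800,3),np.uint8); o[:570,:480]=a; o[:240,480:]=cv2.resize(w['img'],(320,240)); o[240:540,480:]=cv2.resize(t['img'][160:310,230:390],(320,300))
cv2.imwrite('pics/p2.png',o)
E
```

```text
14.3667 [ 0.4831 -0.0457  0.1665] [ 1.7995e+02 -2.0000e-02 -1.6698e+02] [-5.430e+00 -4.670e+00 -6.770e+00  8.794e+01  5.000e-02 -1.845e+01]
toolz [-5.e-04  9.e-04 -1.e+00]
tilt toward az 120.7116971321636 0.05748333162049931
```

View pics/p2.png

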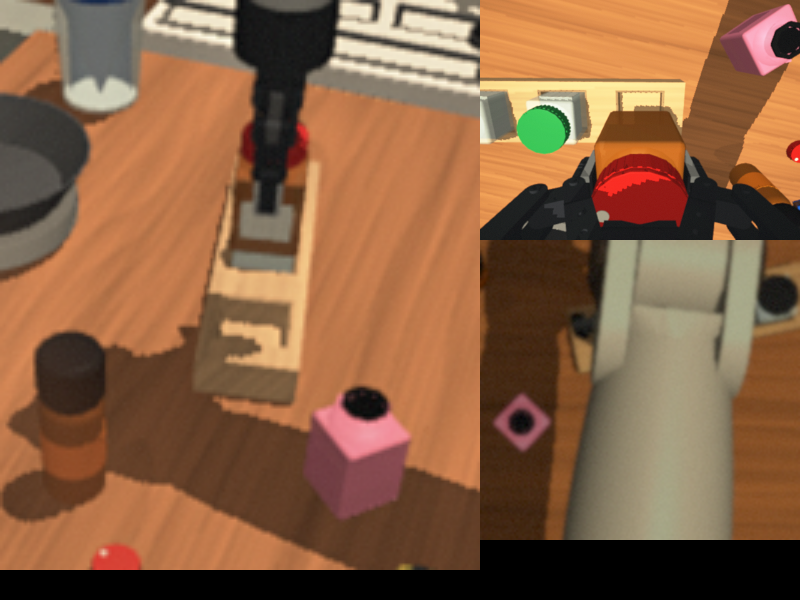

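The jar is held above the stand and looks square to it: in the wrist panel the stand edge runs horizontally, with the well just past the jar at about (640,95). I'll enlarge the wrist view for fine alignment.

Run:
```python
from h import *; import pickle
s,t,w,o=pickle.load(open('p2.pkl','rb'))
cv2.imwrite('pics/w3.png',cv2.resize(w['img'][110:384,130:390],None,fx=2.15,fy=2.15,interpolation=cv2.INTER_CUBIC))
print(proj(w,[.4842,-.0458,.038]))
```

```text
(np.float64(255.42962616038284), np.float64(181.7061635202446))
```

View pics/w3.png

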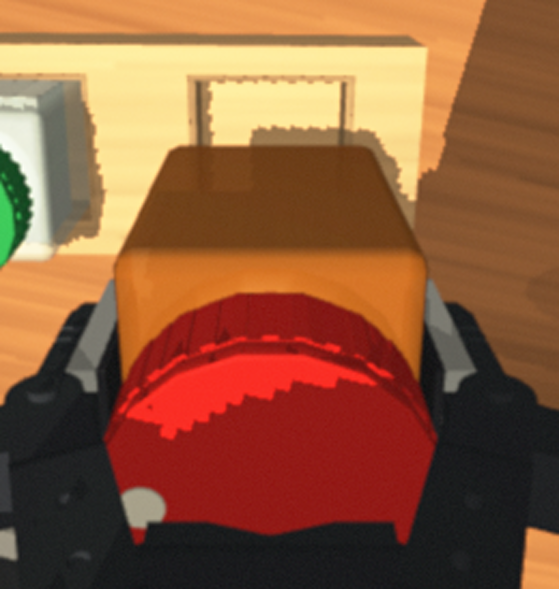

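Run:
```python
from h import *; import pickle
s,t,w,o=pickle.load(open('p2.pkl','rb'))
r=R.from_euler('xyz',o['tcp_rot'],degrees=True).as_matrix(); p0=np.array(o['ee_pos'])
T=lambda x,y,z: ((r.T@(ray(w,130+x/2.15,110+y/2.15,z)-p0))*1000).round(1)[:2]
print('stand edge L,R',T(0,44,.038),T(427,47,.038))
print('well chamfer',T(188,76,.038),T(355,76,.038))
print('stand end',T(427,47,.038), 'green side')
print('jar bottom',T(172,147,.128),T(378,147,.128))
print('jar shoulder',T(115,248,.2),T(427,248,.2))
```

```text
stand edge L,R [  43.2 -103.9] [41.9 60.1]
well chamfer [ 30.7 -32.2] [30.7 32.8]
stand end [41.9 60.1] green side
jar bottom [ 28.1 -26.4] [28.  28.8]
jar shoulder [ 31.2 -26.3] [31.2 26.5]
```

Call:
play_rows(
  steps=[
    [[-0.0022,0,0.012,0.008],[0,0,0.018,0],[0,0,0.018,0],[0,0,0.018,0],[0,0,0.014,0]],
  ],
)

```text
time: 14.93
ee_pos: [0.4846, -0.0451, 0.084]
tcp_rot: [179.9, -0.1, -167.5]
wrist_force: [-0.2, 0.4, -3.9]
opening: 0.0553
grasp_force: 43.5
```

Call:
play_rows(
  steps=[
    [[0,0,0.003,0],[0,0,0.003,0],[0,0,0.003,0],[0,0,0.003,0],[0,0,0.002,0]],
  ],
)

```text
time: 15.35
ee_pos: [0.4857, -0.0452, 0.0728]
tcp_rot: [180.0, 0.0, -167.5]
wrist_force: [0.1, -0.2, -3.7]
opening: 0.0555
grasp_force: 43.4
```

Call:
play_rows(
  steps=[
    [[0,0,0.004,0],[0,0,0.004,0],[0,0,0.004,0],[0,0,0.003,0],[0,0,0.002,0]],
  ],
)

```text
time: 15.77
ee_pos: [0.4851, -0.0451, 0.0549]
tcp_rot: [179.9, -0.0, -167.5]
wrist_force: [-0.4, 0.4, -4.0]
opening: 0.0555
grasp_force: 43.4
```

Call:
play_rows(
  steps=[
    [[0,0,0.002,0],[0,0,0.002,0],[0,0,0.0015,0],[0,0,0.001,0],[0,0,0,0]],
  ],
)

```text
time: 16.18
ee_pos: [0.4852, -0.0451, 0.0488]
tcp_rot: [179.9, -0.0, -167.5]
wrist_force: [-0.0, -0.6, -4.0]
opening: 0.0553
grasp_force: 43.4
```

Call:
play_rows(
  steps=[
    [[0,0,0.001,0],[0,0,0.001,0],[0,0,0.0005,0],[0,0,0,0],[0,0,0,0]],
  ],
)

```text
time: 16.6
ee_pos: [0.4853, -0.0451, 0.0485]
tcp_rot: [180.0, 0.1, -167.5]
wrist_force: [-8.2, 1.2, 14.1]
opening: 0.0556
grasp_force: 45.6
```

Contact at the expected height (0.0485 m), so the jar is home. I'll release it and rise to lid level.

Call:
play_rows(
  steps=[
    [[0,0,-0.001,0],[0,0,-0.001,0],[0,0,0,0],[0,0,0,0],[0,0,0,0]],
  ],
  gripper=0.074,
)

```text
time: 17.02
ee_pos: [0.4853, -0.0452, 0.0484]
tcp_rot: [179.9, -0.0, -167.5]
wrist_force: [0.1, -0.7, 0.6]
opening: 0.0742
grasp_force: 0.0
```

Call:
play_rows(
  steps=[
    [[0,0,-0.005,0],[0,0,-0.01,0],[0,0,-0.01,0],[0,0,-0.01,0],[0,0,0,0]],
  ],
)

```text
time: 17.43
ee_pos: [0.4866, -0.0453, 0.0864]
tcp_rot: [-180.0, 0.2, -167.5]
wrist_force: [0.3, -0.2, -0.9]
opening: 0.0745
grasp_force: 0.0
```

```bash
python3 s.py
python3 - <<'E'
from h import *; import pickle
s,t,w,o=pickle.load(open('p2.pkl','rb'))
def TT(w,o,u,v,z):
    r=R.from_euler('xyz',o['tcp_rot'],degrees=True).as_matrix(); return ((r.T@(ray(w,u,v,z)-np.array(o['ee_pos'])))*1000).round(1)[:2]
T=lambda x,y,z: TT(w,o,130+x/2.15,110+y/2.15,z)
print('before: lid',T(105,440,.226),T(437,440,.226),'dot',T(143,508,.226))
w=cam('wrist'); s=cam('side'); o=bot.get_obs()
def dots(c):
    g=c['img'].astype(int); m=((g.min(2)>110)&(g.max(2)-g.min(2)<60)).astype(np.uint8)
    n,l,st,ce=cv2.connectedComponentsWithStats(m); return [(st[i],ce[i].round(1)) for i in range(1,n) if 8<st[i,4]<900]
for st,ce in dots(w): 
    if 120<ce[0]<400 and ce[1]>200: print(st,ce,TT(w,o,*ce,.108))
im=np.zeros((600,800,3),np.uint8)
im[:420,:400]=cv2.resize(w['img'][174:384,156:356],(400,420)); im[:570,400:]=cv2.resize(s['img'][80:270,240:360],(400,570)); cv2.imwrite('pics/l.png',im)
pickle.dump((s,w,o),open('p3.pkl','wb'))
E
```

```text
17.4333 [ 0.4866 -0.0453  0.0864] [-179.99    0.19 -167.53] [-5.350e+00 -3.940e+00 -1.492e+01  7.884e+01  4.000e-02 -1.782e+01]
toolz [ 3.3e-03  5.0e-04 -1.0e+00]
tilt toward az 8.108411937698467 0.18986677154126588
before: lid [ 13.4 -23.4] [13.3 23.6] dot [  1.4 -18.7]
[204 269  16  13 168] [211.7 275.1] [  1.9 -19.1]
[135 292   9   7  38] [139.7 294.6] [ -7.8 -50.8]
[368 292   8   7  39] [370.9 294.7] [-7.9 49.7]
```

View pics/l.png

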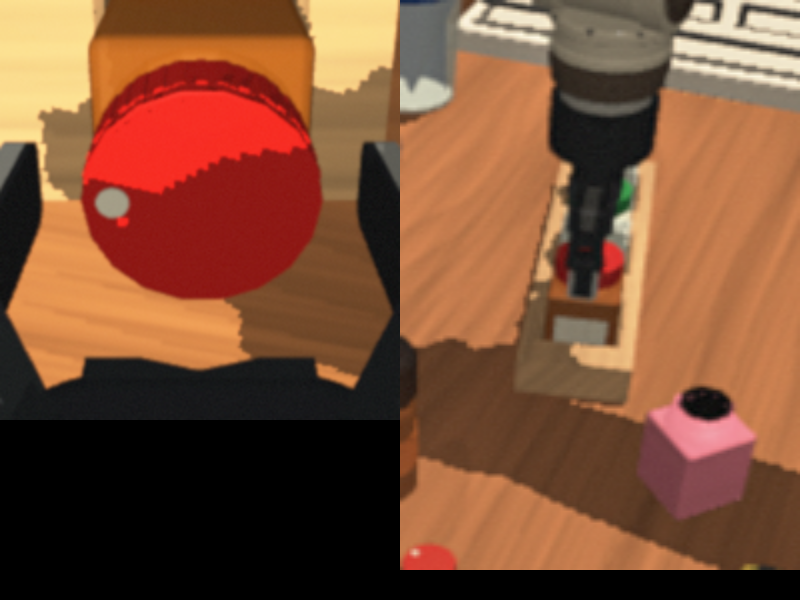

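The lid sits between the fingers, crop-centred at (202,193), about 3 mm along tool +x. The jar is well down in the well.

Call:
play_rows(
  steps=[
    [[0.0015,0,0.0015,0],[0.0015,0,0.0015,0],[0,0,0,0],[0,0,0,0],[0,0,0,0]],
  ],
)

```text
time: 17.95
ee_pos: [0.4822, -0.0458, 0.0802]
tcp_rot: [179.9, -0.0, -167.5]
wrist_force: [0.5, 0.3, -0.5]
opening: 0.0738
grasp_force: 0.0
```

Call:
play_rows(
  steps=[
    [[0,0,0,0],[0,0,0,0],[0,0,0,0],[0,0,0,0],[0,0,0,0]],
  ],
  gripper=0.04,
  squeeze=70,
)

```text
time: 18.37
ee_pos: [0.4824, -0.0458, 0.0808]
tcp_rot: [180.0, 0.0, -167.5]
wrist_force: [-2.5, 0.2, 3.9]
opening: 0.0499
grasp_force: 72.4
```

Call:
play_rows(
  steps=[
    [[0,0,0,0],[0,0,0,0],[0,0,0,0],[0,0,0,0],[0,0,0,0]],
  ],
)

```text
time: 18.78
ee_pos: [0.4824, -0.0458, 0.0807]
tcp_rot: [180.0, 0.0, -167.5]
wrist_force: [-2.2, 1.5, 5.3]
opening: 0.0497
grasp_force: 72.5
```

```bash
python3 s.py; python3 -c "
from h import *;o=bot.get_obs();print(o['torque'],o['wrist_force'])
w=cam('wrist');g=w['img'].astype(int); m=((g.min(2)>110)&(g.max(2)-g.min(2)<60)).astype(np.uint8)
n,l,st,ce=cv2.connectedComponentsWithStats(m);r=R.from_euler('xyz',o['tcp_rot'],degrees=True).as_matrix()
for i in range(1,n):
  if 60<st[i,4]<400: print(st[i],ce[i],((r.T@(ray(w,*ce[i],.108)-o['ee_pos']))*1000).round(1))"
```

```text
18.7833 [ 0.4824 -0.0458  0.0807] [ 179.95    0.   -167.53] [-5.450e+00 -4.200e+00 -1.580e+01  7.842e+01  5.000e-02 -1.793e+01]
toolz [-1.e-04  8.e-04 -1.e+00]
tilt toward az 99.41634639924278 0.048623946872568324
[ 0.0474848   0.37230195 -0.0293079 ] [-2.21367097  1.47366194  5.28816899]
[202 285  16  14 183] [209.35519126 291.45901639] [ -1.4 -19.2 -27.3]
```

The grip sits about 4 mm lower than intended, so I'll regrip higher.

Call:
play_rows(
  steps=[
    [[0,0,0,0],[0,0,0,0],[0,0,0,0],[0,0,-0.002,0],[0,0,-0.002,0]],
  ],
  gripper=0.066,
)

```text
time: 19.25
ee_pos: [0.4822, -0.0458, 0.0844]
tcp_rot: [179.9, -0.0, -167.5]
wrist_force: [-0.2, -0.9, 0.5]
opening: 0.0661
grasp_force: 0.0
```

Call:
play_rows(
  steps=[
    [[0,0,0,0],[0,0,0,0],[0,0,0,0],[0,0,0,0],[0,0,0,0]],
  ],
)

```text
time: 19.67
ee_pos: [0.4823, -0.0458, 0.0844]
tcp_rot: [179.9, -0.0, -167.5]
wrist_force: [-0.2, -0.2, 0.7]
opening: 0.066
grasp_force: 0.0
```

Call:
play_rows(
  steps=[
    [[0,0,0,0],[0,0,0,0],[0,0,0,0],[0,0,0,0],[0,0,0,0]],
  ],
  gripper=0.04,
)

```text
time: 20.08
ee_pos: [0.4824, -0.0458, 0.0848]
tcp_rot: [180.0, 0.0, -167.5]
wrist_force: [-1.8, 0.5, 4.9]
opening: 0.0496
grasp_force: 72.5
```

Call:
play_rows(
  steps=[
    [[0,0,0,0],[0,0,0,0],[0,0,0,0],[0,0,0,0],[0,0,0,0]],
  ],
)

```text
time: 20.5
ee_pos: [0.4824, -0.0458, 0.0848]
tcp_rot: [179.9, 0.0, -167.5]
wrist_force: [-1.9, 0.9, 4.3]
opening: 0.0498
grasp_force: 72.5
```

Call:
play_rows(
  steps=[
    [[0,0,-0.0002,-0.08],[0,0,-0.0002,-0.1],[0,0,-0.0003,-0.1],[0,0,-0.0003,-0.1],[0,0,-0.0003,-0.1]],
  ],
)

```text
time: 20.92
ee_pos: [0.4827, -0.0462, 0.0858]
tcp_rot: [-180.0, 0.0, -139.8]
wrist_force: [1.6, -2.4, 0.9]
opening: 0.0499
grasp_force: 72.3
```

```bash
python3 s.py; python3 -c "
from h import *;o=bot.get_obs();print(o['torque'])
w=cam('wrist');g=w['img'].astype(int); m=((g.min(2)>110)&(g.max(2)-g.min(2)<60)).astype(np.uint8)
n,l,st,ce=cv2.connectedComponentsWithStats(m);r=R.from_euler('xyz',o['tcp_rot'],degrees=True).as_matrix()
for i in range(1,n):
  if 60<st[i,4]<400: print(st[i],ce[i],((r.T@(ray(w,*ce[i],.109)-o['ee_pos']))*1000).round(1))"
```

```text
20.9167 [ 0.4827 -0.0462  0.0858] [-1.7999e+02  1.0000e-02 -1.3978e+02] [ -5.47  -4.27 -15.31  78.95   0.   -45.69]
toolz [ 2.e-04  0.e+00 -1.e+00]
tilt toward az 10.04247800675649 0.011439985154893475
[-0.37881121 -0.24804011 -0.33065999]
[203 186  18  41  72] [211.65277778 205.66666667] [ 34.8 -16.6 -23.2]
[203 279  16  14 170] [210.57647059 285.85294118] [ -1.6 -18.6 -23.2]
```

The lid is turning with the gripper, so I'll continue to about 1.43 rad.

Call:
play_rows(
  steps=[
    [[0,0,-0.0003,-0.1],[0,0,-0.0003,-0.1],[0,0,-0.0003,-0.1],[0,0,-0.0003,-0.1],[0,0,-0.0003,-0.1]],
  ],
)

```text
time: 21.38
ee_pos: [0.4827, -0.0464, 0.0873]
tcp_rot: [-180.0, -0.0, -111.3]
wrist_force: [0.9, -2.2, 1.6]
opening: 0.05
grasp_force: 72.4
```

Call:
play_rows(
  steps=[
    [[0,0,-0.0003,-0.1],[0,0,-0.0003,-0.1],[0,0,-0.0003,-0.1],[0,0,-0.0003,-0.1],[0,0,-0.0003,-0.05]],
  ],
)

```text
time: 21.8
ee_pos: [0.4826, -0.046, 0.0885]
tcp_rot: [-180.0, 0.0, -85.4]
wrist_force: [2.4, -0.7, -0.3]
opening: 0.0495
grasp_force: 72.3
```

Call:
play_rows(
  steps=[
    [[0,0,0,0],[0,0,0,0],[0,0,0,0],[0,0,0,0],[0,0,0,0]],
  ],
)

```text
time: 22.22
ee_pos: [0.4824, -0.0458, 0.0887]
tcp_rot: [180.0, 0.0, -85.7]
wrist_force: [2.7, -0.5, -0.2]
opening: 0.0495
grasp_force: 72.3
```

```bash
python3 s.py; python3 -c "
from h import *;o=bot.get_obs();print(o['torque'])
w=cam('wrist');g=w['img'].astype(int); m=((g.min(2)>110)&(g.max(2)-g.min(2)<60)).astype(np.uint8)
n,l,st,ce=cv2.connectedComponentsWithStats(m);r=R.from_euler('xyz',o['tcp_rot'],degrees=True).as_matrix()
for i in range(1,n):
  if 60<st[i,4]<400: print(st[i],ce[i],((r.T@(ray(w,*ce[i],.111)-o['ee_pos']))*1000).round(1))"
```

```text
22.2167 [ 0.4824 -0.0458  0.0887] [ 1.7998e+02  5.0000e-02 -8.5660e+01] [-5.450e+00 -4.330e+00 -1.503e+01  7.932e+01  4.000e-02 -9.979e+01]
toolz [-4.e-04  8.e-04 -1.e+00]
tilt toward az 118.26655941898757 0.05030584714322388
[-0.18793447 -0.50142979 -0.02734683]
[203 280  16  13 165] [210.63030303 286.02424242] [ -3.1 -18.  -22.3]
```

Call:
play_rows(
  steps=[
    [[0,0,-0.0005,0],[0,0,-0.001,0],[0,0,-0.001,0],[0,0,-0.001,0],[0,0,-0.001,0]],
  ],
)

```text
time: 22.68
ee_pos: [0.4822, -0.0458, 0.0933]
tcp_rot: [180.0, 0.1, -85.6]
wrist_force: [0.5, -1.3, -0.8]
opening: 0.0497
grasp_force: 72.4
```

Call:
play_rows(
  steps=[
    [[0,0,-0.001,0],[0,0,-0.001,0],[0,0,0,0],[0,0,0,0],[0,0,0,0]],
  ],
)

```text
time: 23.1
ee_pos: [0.4825, -0.0459, 0.0954]
tcp_rot: [180.0, 0.0, -85.6]
wrist_force: [1.2, -0.7, 0.2]
opening: 0.0495
grasp_force: 72.4
```

Call:
play_rows(
  steps=[
    [[0,0,-0.002,0],[0,0,-0.002,0],[0,0,-0.002,0],[0,0,-0.002,0],[0,0,-0.0015,0]],
  ],
)

```text
time: 23.52
ee_pos: [0.4823, -0.0458, 0.1051]
tcp_rot: [180.0, 0.1, -85.6]
wrist_force: [-0.6, 0.2, 0.1]
opening: 0.0496
grasp_force: 72.5
```

Call:
play_rows(
  steps=[
    [[0,0,0,0],[0,0,0,0],[0,0,0,0],[0,0,0,0],[0,0,0,0]],
  ],
)

```text
time: 23.93
ee_pos: [0.4823, -0.0458, 0.1046]
tcp_rot: [180.0, 0.1, -85.6]
wrist_force: [0.6, -0.2, -0.6]
opening: 0.0498
grasp_force: 72.5
```

```bash
python3 s.py
python3 - <<'E'
from h import *
w=cam('wrist'); s=cam('side')
im=np.zeros((600,800,3),np.uint8)
im[:420,:400]=cv2.resize(w['img'][174:384,156:356],(400,420)); im[:570,400:]=cv2.resize(s['img'][110:205,275:342],(400,570),interpolation=cv2.INTER_CUBIC); cv2.imwrite('pics/f.png',im)
E
```

```text
23.9333 [ 0.4823 -0.0458  0.1046] [ 1.7996e+02  5.0000e-02 -8.5590e+01] [-5.460e+00 -4.550e+00 -1.348e+01  8.112e+01  4.000e-02 -9.986e+01]
toolz [-7.e-04  8.e-04 -1.e+00]
tilt toward az 130.93685860832784 0.06367218960333933
```

View pics/f.png

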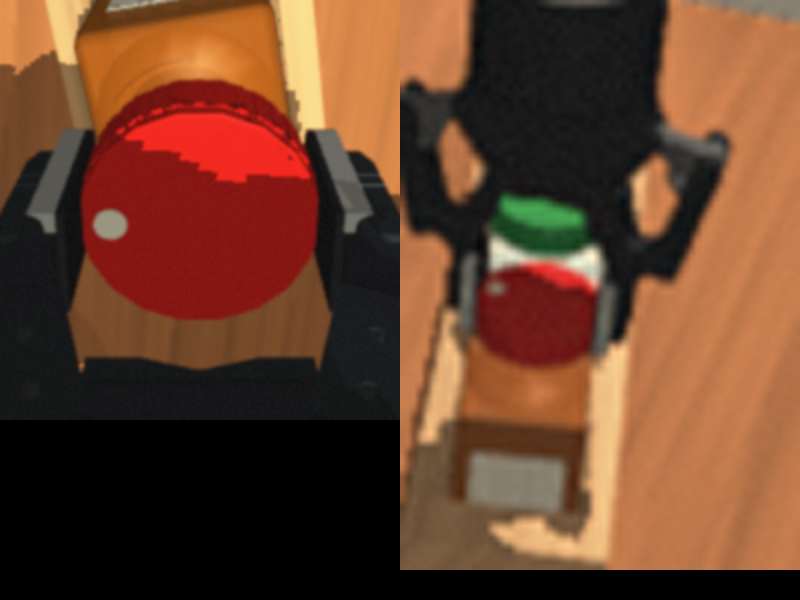

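```bash
python3 -c "
from workcell import bot; print(bot.job_done())"
```

```text
the job is handed in; nothing more can be done
None
```

I handed the job in at about 24 s of the 51 s limit, with no verdict returned: the jar stands home in the well, its lid unscrewed by one turn of about 1.4 rad and still gripped, level and about 6 mm above the open mouth.

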